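Set a blank step selector by clicks, then start the stirrer

TASK

Set the stirrer's speed on the unmarked selector: turn it counter-clockwise to its end stop without forcing it, then clockwise four clicks from the stop and leave it resting there. Only after that press the stirrer's start key fully down and let it come back up, leaving the beaker and the other things on the bench where they are.

Things in the scene. Friction and masses are not known exactly. Their poses are not given: they have to be found in the camera images.
- console: stirrer controller: painted grey metal box 200 x 160 x 60 mm, fixed to the bench. Origin at the centre of its underside; x and y run along the 200 mm and 160 mm sides, z up. The selector stands on its flat top, its axis at (-40, 0) mm in this frame
- selector_grip (a point): blank step selector on the controller: black bar grip 46 long, 14 thick, 30 mm tall on a black disc 48 mm across. Point: on the vertical turning axis, halfway up the bar, 27 mm above the controller's top (87 mm above the bench); bar top 15 mm above it, disc top 14 mm below it. x along the bar (either end may lead), y across, z up. At the start it rests 1 to 3 clicks from the stop
- selector: the same selector; origin on its axis at the height of the controller's top, axes as the grip's. Counter-clockwise from above leads to the end stop, itself a rest position (count zero); where the stop lies differs every time and cannot be seen. Clockwise from it 7 more rest positions follow, unevenly spaced, 14 to 24 degrees apart; a spring detent draws the bar into the nearest
- setting (a joint): hidden pick-off, used by the judge: 0 m at the stop, grows 0.0001 m per rad clockwise (0.000106 at click four), far below what its reading resolves: no use for steering. Feel of a click: leaving a rest position takes a moment of 0.1 to 0.4 N m at once; it fades to nothing about halfway to the next, then reverses as the detent pulls the bar into the next
- collar (a joint): slip (rad) of the hidden collar that carries the end stop and the detent; 0 at the start and it should stay there. It begins to slip when the selector is forced with more than about 0.7 to 1.2 N m against its stop; 0.15 rad of slip spoils the calibration
- stirrer: magnetic stirrer: white box 220 x 160 x 70 mm, with a round white plate (132 mm across, 6 mm thick) on top at (40, 0) mm in its frame, fixed to the bench. Origin at the centre of its underside; x and y along its 220 and 160 mm sides, z up. A glass beaker stands on the plate and stays there. The start key is on top at (-82, 40) mm
- start_top (a point): centre of the top face of the start key, a round bare-steel push button 26 mm across in a grey bezel; z up. It is pressed straight down
- start (a joint): travel of the start key in metres: 0 up, 0.006 fully down (5 N); springs back by itself
- beaker: glass beaker 68 mm across, 85 mm tall, standing on the stirrer's plate; bystander, origin at the centre of its underside
- dish: small closed glass dish, 44 mm across, 12 mm tall, on the controller behind the selector; bystander, origin at the centre of its underside
- vial: capped glass vial 26 mm across, 50 mm tall, between the two units; bystander, origin at the centre of its underside
- marker: marker lying between the two units, 130 x 11 x 11 mm; bystander, origin at the centre of its underside
- reagent: clear reagent bottle 72 mm across, 150 mm tall, to the left; bystander, origin at the centre of its underside
- washbottle: white bottle with yellow cap, 66 mm across, 140 mm tall, to the right; bystander, origin at the centre of its underside

How it is judged:
On the way, in this order (a step that is already met when the one before it is completed fails the run):
1. the selector is turned back to its end stop (within 0.08 rad) (value of joint setting below 8e-06 m), for 0.1 s.
2. the selector is at the fourth click from the stop (within 0.1 rad) (value of joint setting between 9.6e-05 and 0.000116 m), for 0.3 s.
3. the start key is pressed down (over 4.5 mm of its 6) (value of joint start above 0.0045 m), for 0.05 s.
At the end, for the whole second after the job is handed in: the selector rests at the fourth click clockwise from its end stop (within 0.1 rad) and the start key, pressed after that, is up again (within 1 mm) (all of step 2 and value of joint start below 0.001 m); the robot touches nothing.
It fails at once if the selector was forced against its stop and the collar slipped (over 0.15 rad) (value of joint collar above 0.15 rad or value of joint collar below -0.15 rad).
It fails at once if the start key was pressed (over 3 mm) while the selector was not at the fourth click (value of joint start above 0.003 m and not (value of joint setting between 9.6e-05 and 0.000116 m)).
It fails at once if a bystander was moved more than 25 mm (distance of any of beaker, dish, vial, marker, reagent, washbottle from where it was at the start of the episode above 0.025 m).
It also fails if it takes over 72 s, if anything falls off the work surface, if the arm or the gripper's body presses on something with over 40 N, if the wrist force passes 120 N, or if a joint passes its speed limit or range.

ROBOT

A 7-joint arm with a two-finger parallel gripper is mounted at the origin on the work surface. World frame = base frame: x ahead of the robot, y to its left, z up, the work surface at z = 0. Lengths are in m, angles in rad, forces in N, time in s.
With the tool pointing down it reaches from about 0.4 to 0.75 m from the base axis. Payload 19.5 kg.
Tool frame: the origin (TCP) lies at the very end of the fingers, on their centre line; the grasp point (between the pads) lies 19 mm behind it (grasp_offset is the distance from the TCP to the grasp point, in m); y points along the fingers, x is the direction in which the jaws open and shut, and the axes are right-handed (so a half turn about y gives the same grasp; the last joint's range is limited). The gripper opens to 85 mm and grips with 20 to 120 N. Pads are 22 mm wide; open, the fingers measure 114 mm over their backs; the gripper's body (76 mm by 85 mm) begins 54 mm behind the grasp point. The pads swing forward as they close: fully open they stand 13 mm farther back than shut.
Start: joints at [-1.332, 0.707, -0.028, 1.485, 0.022, 0.951, -0.075], TCP at [0.159, 0.552, 0.231] pointing down, gripper open.
Joint ranges: [-2.71, 2.71], [-0.32, 2.16], [-1.57, 1.52], [0, 2.45], [-1.46, 4.6], [0, 2.02], [-2.83, 2.83]. Speed limits (rad/s): [1.89, 1.89, 2.57, 2.57, 3.01, 3.01, 3.01].

INTERFACE

Orientations are given as a rotation vector (axis times angle).
In Python, from workcell import state, get_image, camera_model, finish_job, grasp_offset gives the robot as it stands. The module is installed in compiled form; this text tells all that it offers.
- The arm moves only by the tool apply_moves, never from a script. Its argument "commands" is a list of rows, each a list of 3 entries, a list of its own where there are three numbers: the turn, a rotation vector about the world's x, y, z in degrees, then the shift along the world's x, y, z in m, then the closure, from 0 (fully open) to 1 (shut). In form: [[[ax, ay, az], [dx, dy, dz], gripper], ...]. A call has 1 to 10 rows; each row shifts and turns the commanded pose from where the row before left it; what a row does not reach is not made up. A row lasts 1/10 s, in which the tool goes at most 50 mm and 8.59 degrees, less where a joint would pass 70% of its speed; a pose out of reach is approached as far as the arm can. A call with a gripper value outside its range is refused whole. The fingers move at their own pace and stop on an object; "newtons" is the grip in N (left out, the last holds). Time passes only in rows, so rows that do not move let the fingers close. It gives the time, the measured TCP pose, the force and the opening at its end, in the units of the state.
- state(): the state, without advancing time (a new reading comes with each control period).
- get_image(name): name is "side" or "top" or "wrist"; returns the picture (420x560x3 uint8, red, green, blue); there is no depth.
- camera_model(name): a dict with "mtx" (3x3 intrinsics, pixels), "R" (3x3) and "t" (3): a world point X has camera coordinates R X + t. Camera axes: x right, y down, z forward; pixel columns grow to the right and rows downward; lengths in m; the calibration is good to about 2 mm. A picture is of the moment at which its call begins: read the wrist's pose just before it. camera_model takes no time and is no camera call; for the wrist camera it gives the pose at the moment of the call.
- finish_job(): hands the job in, once; it reports no verdict.
The state is a dict: "time_s": time; "joint_positions": joint angles; "joint_vel": joint speeds; "joint_torque": joint torques, N m; "ee_pos": TCP position; "tool_rot": TCP orientation; "contact_force": force on the tool from outside, world axes, zero at the start; "moment": the same for the moment, N m; "gripper_width": finger opening in m.
Only numpy, scipy, OpenCV 4.12 (cv2) and the standard library are available. Lean on these libraries where they do the work, as an engineer would, in place of code of your own. Each camera call takes 0.05 s, during which the arm holds its last target.

## Working session

There is one attempt and no reset: what is moved stays moved. The work goes in short steps, Python scripts to look and compute and a tool call to move; the robot and the scene stay as the last step left them, time stands still between calls to the robot, and variables do not carry over. Pictures are saved under pics/ and viewed, and the job is handed in when it is done.

Besides the shell and the picture viewer there is one more tool, called as name(argument=value, ...) on one line, values as JSON. apply_moves: Moves the arm, as the interface text tells. Its arguments: {"type":"object","properties":{"commands":{"type":"array","items":{"type":"array"}},"newtons":{"type":"number"}},"required":["commands"]}

```bash
mkdir -p pics; python3 - <<'E'
from workcell import *
import cv2
s=state()
for k,v in s.items(): print(k,v)
print(grasp_offset)
for n in ("side","top","wrist"):
    m=camera_model(n); im=get_image(n); cv2.imwrite(f"pics/{n}0.png",im[:,:,::-1])
    print(n,m)
E
```

```text
time_s 0.0
joint_positions [-1.33168633  0.70710169 -0.0276349   1.48502528  0.02198058  0.95091427
 -0.07551734]
joint_vel [-0.00057288  0.00024969 -0.00133059  0.00102151 -0.00030946  0.00070666
 -0.00058074]
joint_torque [-1.34784430e-03 -8.83214951e+01  1.23436388e+00 -2.36175942e+01
  1.68652728e-02  6.37587800e-03  9.94688747e-06]
ee_pos [0.15926252 0.55220886 0.23082187]
tool_rot [-1.32977381 -0.9992251   1.00073857]
contact_force [0.20696771 0.05130512 0.0220003 ]
moment [ 0.01564289 -0.01638169 -0.03275715]
gripper_width 0.08582331548629638
0.0187
side {'mtx': array([[418.38303164,   0.        , 283.44122825],
       [  0.        , 418.38303164, 212.37085732],
       [  0.        ,   0.        ,   1.        ]]), 'R': array([[ 0.99952551, -0.02862763,  0.01136716],
       [-0.01482046, -0.77049436, -0.63727451],
       [ 0.02700199,  0.63680366, -0.77055304]]), 't': array([-0.57473896,  0.06600615,  1.12617956])}
top {'mtx': array([[394.18792314,   0.        , 282.01954691],
       [  0.        , 394.18792314, 205.1883547 ],
       [  0.        ,   0.        ,   1.        ]]), 'R': array([[ 0.02807883, -0.99955593, -0.0099765 ],
       [-0.9905076 , -0.02647839, -0.13488361],
       [ 0.13455955,  0.01366918, -0.99081122]]), 't': array([-0.02789722,  0.59248781,  1.02374545])}
wrist {'mtx': array([[289.16522463,   0.        , 282.75671193],
       [  0.        , 289.16522463, 211.08334127],
       [  0.        ,   0.        ,   1.        ]]), 'R': array([[ 0.27674947,  0.96094155, -0.00103757],
       [ 0.92684879, -0.26664544,  0.26429438],
       [ 0.25369479, -0.074105  , -0.9644415 ]]), 't': array([-0.57330596, -0.03453267,  0.37806939])}
```

View pics/top0.png

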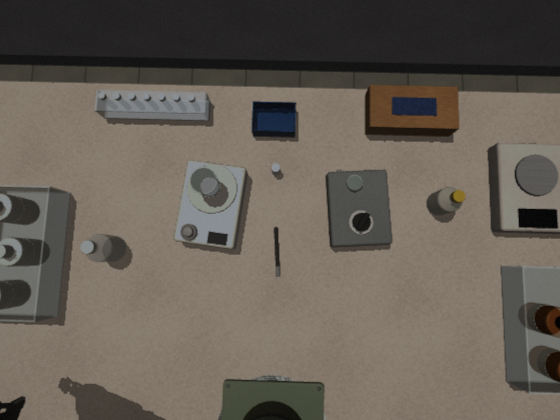

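View pics/side0.png

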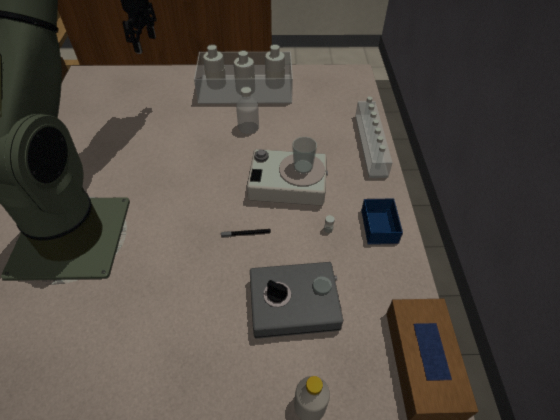

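View pics/wrist0.png

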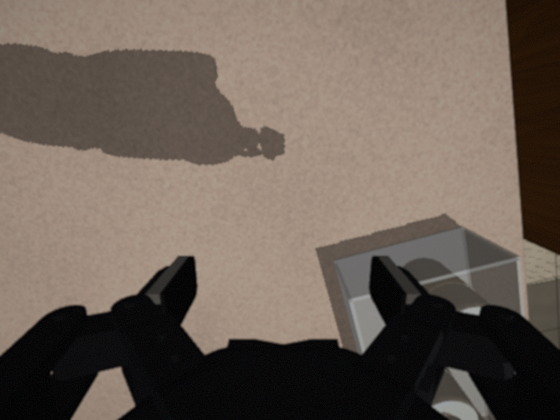

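```bash
cat > h.py <<'E'
import numpy as np
from workcell import *
def bp(m,px,z):
    K,R,t=m["mtx"],m["R"],m["t"]
    d=R.T@np.linalg.inv(K)@np.array([px[0],px[1],1.]); c=-R.T@t
    return c+d*(z-c[2])/d[2]
def pj(m,X):
    p=m["mtx"]@(m["R"]@np.array(X,float)+m["t"]); return p[:2]/p[2]
E
python3 - <<'E'
import cv2,numpy as np
im=cv2.imread("pics/top0.png")
a=cv2.resize(im[160:260,310:410],None,fx=6,fy=6,interpolation=cv2.INTER_CUBIC)
cv2.imwrite("pics/topA.png",a)
a=cv2.resize(im[150:250,165:265],None,fx=6,fy=6,interpolation=cv2.INTER_CUBIC)
cv2.imwrite("pics/topB.png",a)
im=cv2.imread("pics/side0.png")
a=cv2.resize(im[255:345,240:350],None,fx=6,fy=6,interpolation=cv2.INTER_CUBIC)
cv2.imwrite("pics/sideA.png",a)
E
```

```text
(no output)
```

View pics/topA.png

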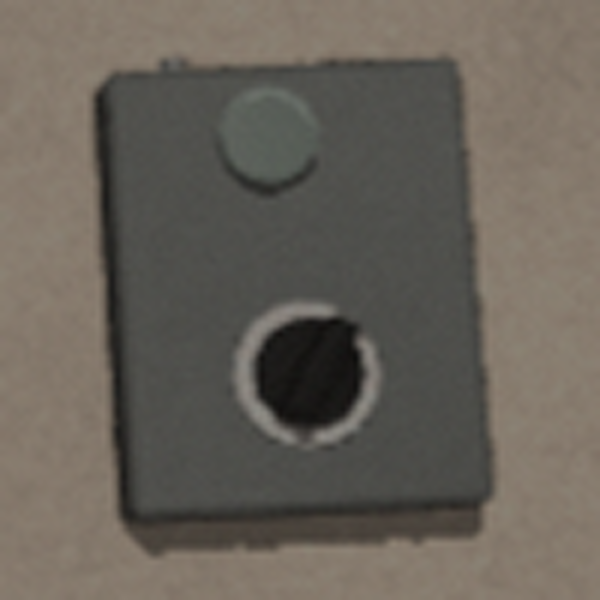

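View pics/topB.png

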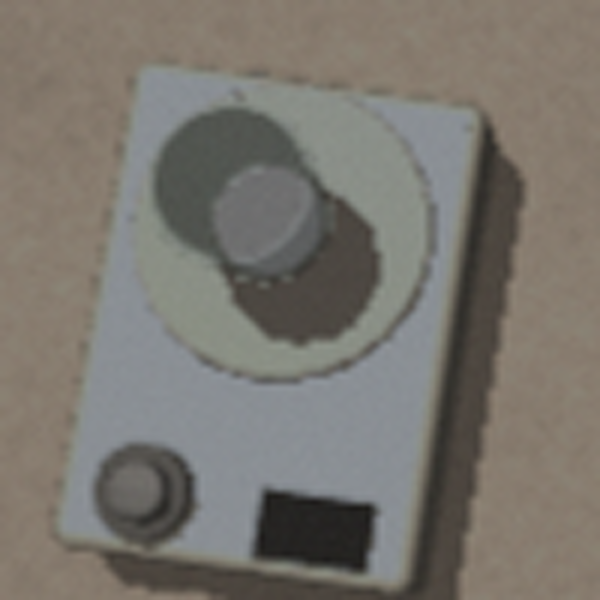

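View pics/sideA.png

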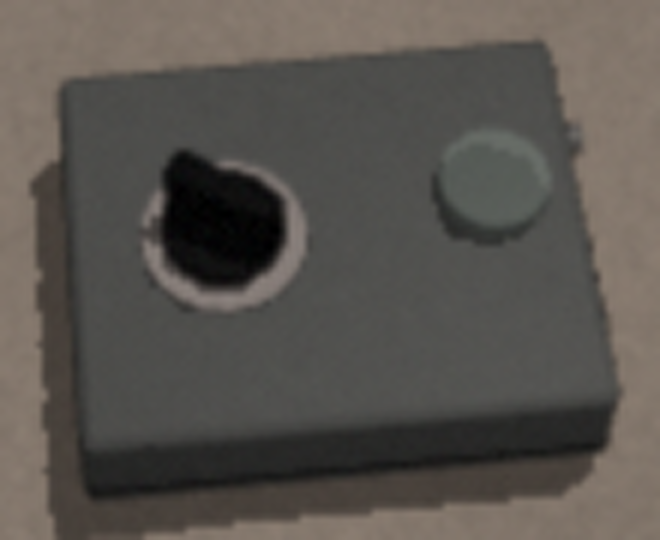

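```bash
python3 - <<'E'
from h import *
m=camera_model("top"); s=camera_model("side")
C=[bp(m,(310+a/6,160+b/6),.06) for a,b in [(110,75),(455,62),(490,498),(132,517)]]
for c in C: print(c.round(4))
cc=np.mean(C,0); ex=(C[0]+C[1]-C[2]-C[3])/2; print("cc",cc,np.linalg.norm(ex),np.degrees(np.arctan2(ex[1],ex[0])))
e=ex/np.linalg.norm(ex); print("sel pred",cc-.04*e,"ring",bp(m,(310+308/6,160+372/6),.06))
print("side ring",bp(s,(240+224/6,255+236/6),.06))
C=[bp(m,(165+a/6,150+b/6),.07) for a,b in [(140,66),(484,108),(405,590),(58,540)]]
for c in C: print(c.round(4))
cc=np.mean(C,0); ex=(C[0]+C[1]-C[2]-C[3])/2; print("st",cc,np.linalg.norm(ex),np.degrees(np.arctan2(ex[1],ex[0])))
e=ex/np.linalg.norm(ex); f=np.array([-e[1],e[0],0]);k=cc-.082*e+.04*f; print("key",k)
for z in(.07,.08,.09): print(z,"top key",bp(m,(165+133/6,150+490/6),z))
print(pj(m,k), pj(s,k))
E
```

```text
[ 0.6818 -0.1333  0.06  ]
[ 0.6917 -0.2866  0.06  ]
[ 0.4985 -0.3004  0.06  ]
[ 0.486  -0.1452  0.06  ]
cc [ 0.58951878 -0.21637734  0.06      ] 0.19490305830903065 3.7780857717265817
sel pred [ 0.54960571 -0.21901303  0.06      ] ring [ 0.55133105 -0.22145561  0.06      ]
side ring [ 0.55412617 -0.21774865  0.06      ]
[0.7012 0.2412 0.07  ]
[0.6861 0.0873 0.07  ]
[0.473  0.1128 0.07  ]
[0.4903 0.2642 0.07  ]
st [0.58764635 0.17639045 0.07      ] 0.21343867172682868 -6.50814124792952
key [0.51070856 0.22542692 0.07      ]
0.07 top key [0.51278919 0.23292926 0.07      ]
0.08 top key [0.51217495 0.23039874 0.08      ]
0.09 top key [0.51156071 0.22786822 0.09      ]
[189.98944263 232.54448686] [259.64641106 157.9755177 ]
```

```bash
cat >> h.py <<'E'
from scipy.spatial.transform import Rotation as Ro
def tool():
    s=state(); M=Ro.from_rotvec(s["tool_rot"]).as_matrix()
    print("t %.2f"%s["time_s"],"ee",s["ee_pos"].round(4) if hasattr(s["ee_pos"],"round") else s["ee_pos"],"w %.4f"%s["gripper_width"],"F",np.round(s["contact_force"],2),"M",np.round(s["moment"],3))
    print("xdir yaw %.2f"%np.degrees(np.arctan2(M[1,0],M[0,0])),"y",M[:,1].round(4),"q",np.round(s["joint_positions"],3))
    return s,M
E
python3 - <<'E'
from h import *
tool(); m=camera_model("wrist"); print(-m["R"].T@m["t"])
E
```

```text
t 0.15 ee [0.1593 0.5523 0.231 ] w 0.0856 F [ 0.4  -0.03 -0.54] M [ 0.016  0.039 -0.024]
xdir yaw 73.91 y [-2.e-04 -8.e-04 -1.e+00] q [-1.332  0.707 -0.028  1.485  0.022  0.951 -0.076]
[0.09475939 0.56973781 0.37321902]
```

apply_moves(commands=[[[0, 0, 0], [0.033, -0.035, 0.003], 0], [[0, 0, 0], [0.033, -0.035, 0.003], 0], [[0, 0, 0], [0.033, -0.035, 0.003], 0], [[0, 0, 0], [0.033, -0.035, 0.003], 0], [[0, 0, 0], [0.033, -0.035, 0.003], 0], [[0, 0, 0], [0.033, -0.035, 0.003], 0], [[0, 0, 0], [0.033, -0.035, 0.003], 0], [[0, 0, 0], [0.033, -0.035, 0.003], 0], [[0, 0, 0], [0.033, -0.035, 0.003], 0], [[0, 0, 0], [0.033, -0.035, 0.003], 0]], newtons=30)

```text
time_s: 1.15
ee_pos: [0.4904, 0.2007, 0.2614]
tool_rot: [-1.329, -1.0, 1.0]
contact_force: [-0.2, 1.8, -0.3]
gripper_width: 0.0855
```

apply_moves(commands=[[[0, 0, 0], [0.006, -0.043, 0], 0], [[0, 0, -3], [0.006, -0.043, 0], 0], [[0, 0, -3], [0.006, -0.043, 0], 0], [[0, 0, -3], [0.006, -0.043, 0], 0], [[0, 0, -3], [0.006, -0.043, 0], 0], [[0, 0, -3], [0.006, -0.043, 0], 0], [[0, 0, -2], [0.006, -0.043, 0], 0], [[0, 0, 0], [0.006, -0.043, 0], 0], [[0, 0, 0], [0.006, -0.04, 0], 0], [[0, 0, 0], [0, 0, 0], 0]])

```text
time_s: 2.15
ee_pos: [0.5426, -0.1872, 0.2606]
tool_rot: [-1.432, -0.768, 0.771]
contact_force: [0.6, 0.5, 0.3]
gripper_width: 0.0854
```

```bash
python3 - <<'E'
from h import *
import cv2
tool(); m=camera_model("wrist"); im=get_image("wrist"); cv2.imwrite("pics/w1.png",im[:,:,::-1])
print(pj(m,[.5515,-.22,.06]),pj(m,[.5515,-.22,.102]))
E
```

```text
t 2.15 ee [ 0.5426 -0.1872  0.2606] w 0.0854 F [0.64 0.54 0.31] M [ 0.097 -0.065 -0.02 ]
xdir yaw 56.54 y [-0.0011 -0.0024 -1.    ] q [ 0.297  0.674 -0.044  1.441  0.035  1.028  1.232]
[265.78222558 209.4164729 ] [263.49289907 219.42252611]
```

View pics/w1.png

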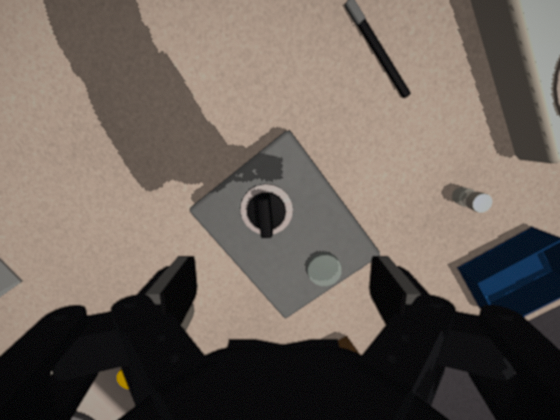

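```bash
python3 - <<'E'
import cv2,numpy as np
im=cv2.imread("pics/w1.png")
a=cv2.resize(im[175:245,225:305],None,fx=8,fy=8,interpolation=cv2.INTER_CUBIC)
a=np.clip(a.astype(float)*1.8+10,0,255).astype(np.uint8)
cv2.imwrite("pics/w1z.png",a)
E
```

```text
(no output)
```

View pics/w1z.png

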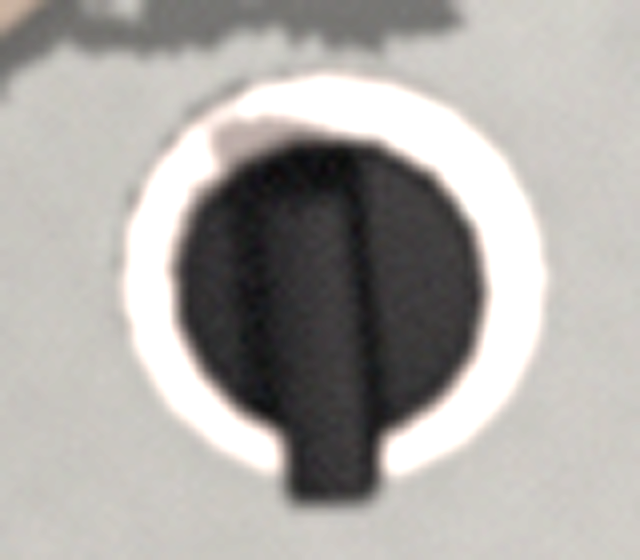

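```bash
python3 - <<'E'
from h import *
m=camera_model("wrist")
f=lambda p,z:bp(m,(225+p[0]/8-.4,175+p[1]/8-.4),z)
a=f((290,490),.102);b=f((262,200),.102);c=f((380,440),.102);d=f((352,190),.102)
for v in(b-a,d-c): print(np.degrees(np.arctan2(v[1],v[0])))
e1=f((332,498),.102);e2=f((304,187),.102);print("bar",e1,e2,np.linalg.norm(e1-e2),(e1+e2)/2,np.degrees(np.arctan2(*(e2-e1)[1::-1])))
print("ring",f((335,282),.06)); 
E
```

```text
150.78339049469764
152.23160894188925
bar [ 0.57005724 -0.22543329  0.102     ] [ 0.53156327 -0.20383289  0.102     ] 0.04414026544818741 [ 0.55081025 -0.21463309  0.102     ] 150.70158810236302
ring [ 0.55275737 -0.21601621  0.06      ]
```

apply_moves(commands=[[[0, 0, 2.2], [0.0047, -0.0154, -0.02], 0], [[0, 0, 2.3], [0.0047, -0.0154, -0.02], 0], [[0, 0, 0], [0, 0, -0.03], 0], [[0, 0, 0], [0, 0, -0.03], 0], [[0, 0, 0], [0, 0, -0.02], 0], [[0, 0, 0], [0, 0, 0], 0]])

```text
time_s: 2.8
ee_pos: [0.5518, -0.2109, 0.1391]
tool_rot: [-1.401, -0.833, 0.837]
contact_force: [0.7, -0.0, 0.1]
gripper_width: 0.0856
```

```bash
python3 - <<'E'
from h import *
import cv2
tool(); m=camera_model("wrist"); im=get_image("wrist"); cv2.imwrite("pics/w2.png",im[:,:,::-1])
print(pj(m,[.552,-.218,.06]),pj(m,[.552,-.218,.102]))
E
```

```text
t 2.80 ee [ 0.5518 -0.2109  0.1391] w 0.0856 F [ 0.66 -0.04  0.14] M [0.026 0.029 0.019]
xdir yaw 61.48 y [-0.0037  0.0016 -1.    ] q [ 0.344  0.847 -0.068  1.529  0.072  0.772  1.321]
[276.67830495 222.78188541] [275.36474119 241.76385884]
```

View pics/w2.png

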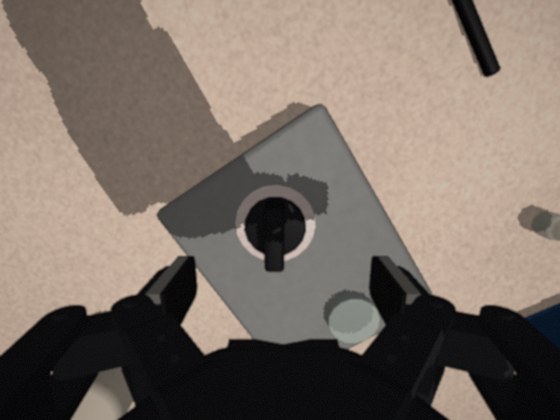

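apply_moves(commands=[[[0, 0, 0], [0, -0.007, 0], 0], [[0, 0, 0], [0, 0, -0.02], 0], [[0, 0, 0], [0, 0, -0.02], 0], [[0, 0, 0], [0, 0, -0.02], 0], [[0, 0, 0], [0, 0, 0], 0]])

```text
time_s: 3.35
ee_pos: [0.5523, -0.2194, 0.0805]
tool_rot: [-1.404, -0.833, 0.835]
contact_force: [-0.1, 0.3, 1.0]
gripper_width: 0.0854
```

```bash
python3 - <<'E'
from h import *
import cv2
tool(); m=camera_model("wrist"); im=get_image("wrist"); cv2.imwrite("pics/w3.png",im[:,:,::-1])
tool()
E
```

```text
t 3.35 ee [ 0.5523 -0.2194  0.0805] w 0.0854 F [-0.12  0.3   0.97] M [-0.034 -0.068  0.017]
xdir yaw 61.41 y [-1.6e-03  4.0e-04 -1.0e+00] q [ 0.355  0.936 -0.063  1.559  0.084  0.65   1.323]
t 3.40 ee [ 0.5528 -0.2196  0.0819] w 0.0852 F [0.26 0.74 0.49] M [ 0.019 -0.009 -0.006]
xdir yaw 61.40 y [-1.e-04 -2.e-04 -1.e+00] q [ 0.355  0.934 -0.063  1.558  0.083  0.652  1.323]
```

View pics/w3.png

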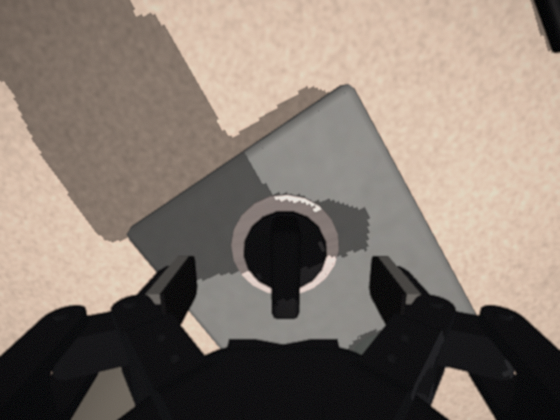

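apply_moves(commands=[[[0, 0, 0], [0, 0.001, -0.003], 0.6], [[0, 0, 0], [0, 0, 0], 0.75], [[0, 0, 0], [0, 0, 0], 0.9], [[0, 0, 0], [0, 0, 0], 1], [[0, 0, 0], [0, 0, 0], 1], [[0, 0, 0], [0, 0, 0], 1], [[0, 0, 0], [0, 0, 0], 1], [[0, 0, 0], [0, 0, 0], 1]], newtons=30)

```text
time_s: 4.2
ee_pos: [0.5529, -0.2185, 0.0786]
tool_rot: [-1.405, -0.834, 0.834]
contact_force: [-1.2, -0.1, 5.6]
gripper_width: 0.0135
```

```bash
python3 - <<'E'
from h import *
import cv2
tool(); m=camera_model("wrist"); im=get_image("wrist"); cv2.imwrite("pics/w4.png",im[:,:,::-1])
tool()
E
```

```text
t 4.20 ee [ 0.5529 -0.2185  0.0786] w 0.0135 F [-1.16 -0.13  5.55] M [ 0.053  0.248 -0.008]
xdir yaw 61.41 y [ 3.e-04 -3.e-04 -1.e+00] q [ 0.353  0.939 -0.062  1.562  0.084  0.643  1.321]
t 4.25 ee [ 0.5528 -0.2185  0.0786] w 0.0133 F [-0.86  0.4   5.19] M [0.03  0.246 0.003]
xdir yaw 61.40 y [ 3.e-04 -3.e-04 -1.e+00] q [ 0.353  0.939 -0.062  1.562  0.084  0.643  1.321]
```

View pics/w4.png

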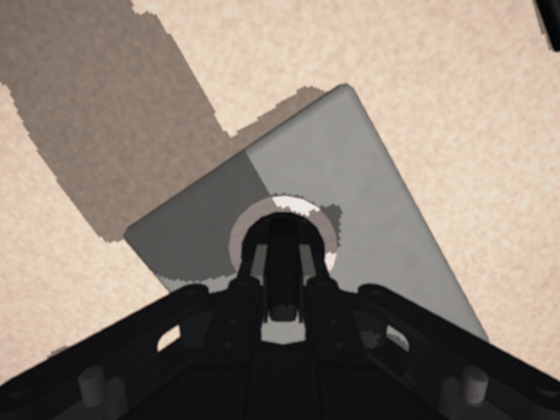

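apply_moves(commands=[[[0, 0, 0], [0, 0, 0.001], 1], [[0, 0, 1.5], [0, 0, 0], 1], [[0, 0, 1.5], [0, 0, 0], 1], [[0, 0, 0], [0, 0, 0], 1]])

```text
time_s: 4.65
ee_pos: [0.5527, -0.2183, 0.0789]
tool_rot: [-1.387, -0.875, 0.876]
contact_force: [5.3, -1.5, -16.7]
gripper_width: 0.0135
```

```bash
python3 -c "
from h import *
tool()"
```

```text
t 4.65 ee [ 0.5527 -0.2183  0.0789] w 0.0135 F [  5.35  -1.54 -16.69] M [-0.579 -1.055 -0.087]
xdir yaw 64.51 y [-2.e-04  1.e-04 -1.e+00] q [ 0.36   0.938 -0.077  1.561  0.103  0.646  1.358]
```

apply_moves(commands=[[[0, 0, 1.5], [0, 0, -0.0007], 1], [[0, 0, 1.5], [0, 0, 0], 1], [[0, 0, 0], [0, 0, 0], 1]])

```text
time_s: 4.95
ee_pos: [0.5528, -0.2183, 0.0787]
tool_rot: [-1.37, -0.915, 0.915]
contact_force: [1.5, -1.0, -4.9]
gripper_width: 0.0134
```

```bash
python3 -c "
from h import *
tool()"
```

```text
t 4.95 ee [ 0.5528 -0.2183  0.0787] w 0.0134 F [ 1.51 -0.95 -4.9 ] M [-0.264 -0.56   0.015]
xdir yaw 67.50 y [ 2.e-04 -1.e-04 -1.e+00] q [ 0.367  0.939 -0.09   1.562  0.121  0.647  1.394]
```

apply_moves(commands=[[[0, 0, 1.5], [0, 0, 0], 1], [[0, 0, 1.5], [0, 0, 0], 1], [[0, 0, 0], [0, 0, 0], 1]])

```text
time_s: 5.25
ee_pos: [0.5528, -0.2183, 0.0787]
tool_rot: [-1.351, -0.955, 0.955]
contact_force: [2.2, 0.1, -2.5]
gripper_width: 0.0135
```

```bash
python3 -c "
from h import *
tool()"
```

```text
t 5.25 ee [ 0.5528 -0.2183  0.0787] w 0.0135 F [ 2.19  0.1  -2.51] M [-0.082 -0.404  0.099]
xdir yaw 70.51 y [ 3.e-04 -1.e-04 -1.e+00] q [ 0.373  0.939 -0.104  1.561  0.14   0.648  1.431]
```

apply_moves(commands=[[[0, 0, 1.5], [0, 0, 0], 1], [[0, 0, 1.5], [0, 0, 0], 1], [[0, 0, 0], [0, 0, 0], 1]])

```text
time_s: 5.55
ee_pos: [0.5528, -0.2183, 0.0787]
tool_rot: [-1.332, -0.995, 0.994]
contact_force: [1.4, -0.5, 0.3]
gripper_width: 0.0133
```

```bash
python3 -c "
from h import *
tool()"
```

```text
t 5.55 ee [ 0.5528 -0.2183  0.0787] w 0.0133 F [ 1.38 -0.48  0.3 ] M [ 0.104 -0.426  0.252]
xdir yaw 73.51 y [ 2.e-04  0.e+00 -1.e+00] q [ 0.38   0.939 -0.118  1.561  0.158  0.65   1.467]
```

apply_moves(commands=[[[0, 0, 1], [0, 0, 0], 1], [[0, 0, 1], [0, 0, 0], 1], [[0, 0, 0], [0, 0, 0], 1]])

```text
time_s: 5.85
ee_pos: [0.5528, -0.2183, 0.0786]
tool_rot: [-1.319, -1.021, 1.02]
contact_force: [1.4, 0.6, 0.9]
gripper_width: 0.013
```

```bash
python3 -c "
from h import *
tool()"
```

```text
t 5.85 ee [ 0.5528 -0.2183  0.0786] w 0.0130 F [1.41 0.63 0.91] M [ 0.173 -0.463  0.259]
xdir yaw 75.47 y [ 2.e-04  0.e+00 -1.e+00] q [ 0.385  0.94  -0.128  1.561  0.17   0.652  1.491]
```

apply_moves(commands=[[[0, 0, 1], [0, 0, 0], 1], [[0, 0, 1], [0, 0, 0], 1], [[0, 0, 0], [0, 0, 0], 1]])

```text
time_s: 6.15
ee_pos: [0.5528, -0.2183, 0.0786]
tool_rot: [-1.305, -1.047, 1.046]
contact_force: [1.2, 1.4, 2.3]
gripper_width: 0.0133
```

```bash
python3 -c "
from h import *
tool()"
```

```text
t 6.15 ee [ 0.5528 -0.2183  0.0786] w 0.0133 F [1.16 1.38 2.34] M [ 0.31  -0.497 -0.142]
xdir yaw 77.46 y [ 2.e-04  1.e-04 -1.e+00] q [ 0.389  0.94  -0.137  1.561  0.182  0.653  1.515]
```

apply_moves(commands=[[[0, 0, 1], [0, 0, 0], 1], [[0, 0, 0], [0, 0, 0], 1]])

```text
time_s: 6.35
ee_pos: [0.5528, -0.2183, 0.0786]
tool_rot: [-1.298, -1.06, 1.059]
contact_force: [2.5, 2.5, 3.5]
gripper_width: 0.0135
```

```bash
python3 -c "
from h import *
tool()"
```

```text
t 6.35 ee [ 0.5528 -0.2183  0.0786] w 0.0135 F [2.51 2.53 3.53] M [ 0.412 -0.464 -0.316]
xdir yaw 78.45 y [ 2.e-04  0.e+00 -1.e+00] q [ 0.391  0.94  -0.141  1.561  0.188  0.654  1.527]
```

apply_moves(commands=[[[0, 0, 0.7], [0, 0, 0], 1], [[0, 0, 0], [0, 0, 0], 1]])

```text
time_s: 6.55
ee_pos: [0.5528, -0.2183, 0.0786]
tool_rot: [-1.293, -1.068, 1.068]
contact_force: [2.8, 2.1, 4.2]
gripper_width: 0.0133
```

```bash
python3 -c "
from h import *
tool()"
```

```text
t 6.55 ee [ 0.5528 -0.2183  0.0786] w 0.0133 F [2.78 2.05 4.19] M [ 0.485 -0.538 -0.598]
xdir yaw 79.13 y [ 2.e-04  1.e-04 -1.e+00] q [ 0.393  0.94  -0.145  1.561  0.192  0.655  1.535]
```

apply_moves(commands=[[[0, 0, -2], [0, 0, 0], 1], [[0, 0, 0], [0, 0, 0], 1], [[0, 0, 0], [0, 0, 0], 1]])

```text
time_s: 6.85
ee_pos: [0.5528, -0.2183, 0.0786]
tool_rot: [-1.307, -1.042, 1.042]
contact_force: [2.6, 1.7, 4.5]
gripper_width: 0.0132
```

```bash
python3 -c "
from h import *
tool()"
```

```text
t 6.85 ee [ 0.5528 -0.2183  0.0786] w 0.0132 F [2.57 1.66 4.5 ] M [ 0.446 -0.565 -0.11 ]
xdir yaw 77.12 y [ 1.e-04 -2.e-04 -1.e+00] q [ 0.388  0.94  -0.135  1.561  0.18   0.653  1.511]
```

apply_moves(commands=[[[0, 0, -3], [0, 0, 0], 1], [[0, 0, -3], [0, 0, 0], 1], [[0, 0, -3], [0, 0, 0], 1], [[0, 0, -3], [0, 0, 0], 1], [[0, 0, -3], [0, 0, 0], 1], [[0, 0, 0], [0, 0, 0], 1]])

```text
time_s: 7.45
ee_pos: [0.5528, -0.2185, 0.0786]
tool_rot: [-1.402, -0.843, 0.843]
contact_force: [2.0, 0.6, 5.4]
gripper_width: 0.0134
```

```bash
python3 -c "
from h import *
tool()"
```

```text
t 7.45 ee [ 0.5528 -0.2185  0.0786] w 0.0134 F [2.04 0.6  5.38] M [ 0.193 -0.591 -0.136]
xdir yaw 62.07 y [-0.e+00 -5.e-04 -1.e+00] q [ 0.354  0.939 -0.065  1.562  0.088  0.644  1.329]
```

apply_moves(commands=[[[0, 0, -2], [0, 0, 0], 1], [[0, 0, -2], [0, 0, 0], 1], [[0, 0, 0], [0, 0, 0], 1]])

```text
time_s: 7.75
ee_pos: [0.5527, -0.2185, 0.0786]
tool_rot: [-1.423, -0.788, 0.789]
contact_force: [2.3, 0.8, 5.7]
gripper_width: 0.0134
```

```bash
python3 -c "
from h import *
tool()"
```

```text
t 7.75 ee [ 0.5527 -0.2185  0.0786] w 0.0134 F [2.26 0.85 5.71] M [ 0.049 -0.584  0.096]
xdir yaw 57.98 y [ 0.e+00 -4.e-04 -1.e+00] q [ 0.345  0.939 -0.046  1.562  0.063  0.642  1.28 ]
```

apply_moves(commands=[[[0, 0, -3], [0, 0, 0], 1], [[0, 0, -3], [0, 0, 0], 1], [[0, 0, 0], [0, 0, 0], 1]])

```text
time_s: 8.05
ee_pos: [0.5527, -0.2186, 0.0786]
tool_rot: [-1.453, -0.707, 0.708]
contact_force: [2.7, -0.3, 5.9]
gripper_width: 0.0133
```

```bash
python3 -c "
from h import *
tool()"
```

```text
t 8.05 ee [ 0.5527 -0.2186  0.0786] w 0.0133 F [ 2.72 -0.32  5.93] M [-0.052 -0.481 -0.181]
xdir yaw 51.93 y [-1.e-04 -4.e-04 -1.e+00] q [ 0.331  0.939 -0.018  1.563  0.025  0.64   1.207]
```

apply_moves(commands=[[[0, 0, -2], [0, 0, 0], 1], [[0, 0, -2], [0, 0, 0], 1], [[0, 0, 0], [0, 0, 0], 1]])

```text
time_s: 8.35
ee_pos: [0.5526, -0.2186, 0.0786]
tool_rot: [-1.47, -0.654, 0.654]
contact_force: [3.0, 0.6, 4.9]
gripper_width: 0.0136
```

```bash
python3 -c "
from h import *
tool()"
```

```text
t 8.35 ee [ 0.5526 -0.2186  0.0786] w 0.0136 F [2.96 0.64 4.92] M [-0.074 -0.445 -0.299]
xdir yaw 47.95 y [-2.e-04 -4.e-04 -1.e+00] q [0.322 0.939 0.    1.563 0.    0.639 1.159]
```

apply_moves(commands=[[[0, 0, -2], [0, 0, 0], 1], [[0, 0, -2], [0, 0, 0], 1], [[0, 0, 0], [0, 0, 0], 1]])

```text
time_s: 8.65
ee_pos: [0.5526, -0.2186, 0.0786]
tool_rot: [-1.487, -0.6, 0.601]
contact_force: [1.3, -1.4, 5.2]
gripper_width: 0.0131
```

```bash
python3 -c "
from h import *
tool()"
```

```text
t 8.65 ee [ 0.5526 -0.2186  0.0786] w 0.0131 F [ 1.29 -1.42  5.2 ] M [-0.056 -0.419  0.204]
xdir yaw 43.99 y [-3.e-04 -6.e-04 -1.e+00] q [ 0.313  0.94   0.019  1.563 -0.025  0.638  1.112]
```

apply_moves(commands=[[[0, 0, -2], [0, 0, 0], 1], [[0, 0, -2], [0, 0, 0], 1], [[0, 0, 0], [0, 0, 0], 1]])

```text
time_s: 8.95
ee_pos: [0.5526, -0.2187, 0.0786]
tool_rot: [-1.501, -0.546, 0.546]
contact_force: [1.3, -0.0, 5.3]
gripper_width: 0.0131
```

```bash
python3 -c "
from h import *
tool()"
```

```text
t 8.95 ee [ 0.5526 -0.2187  0.0786] w 0.0131 F [ 1.3  -0.05  5.33] M [-0.112 -0.326  0.028]
xdir yaw 39.97 y [-3.e-04 -6.e-04 -1.e+00] q [ 0.304  0.941  0.037  1.564 -0.05   0.638  1.064]
```

apply_moves(commands=[[[0, 0, -2], [0, 0, 0], 1], [[0, 0, -2], [0, 0, 0], 1], [[0, 0, 0], [0, 0, 0], 1]])

```text
time_s: 9.25
ee_pos: [0.5525, -0.2187, 0.0786]
tool_rot: [-1.515, -0.491, 0.492]
contact_force: [1.8, 0.1, 5.0]
gripper_width: 0.0135
```

```bash
python3 -c "
from h import *
tool()"
```

```text
t 9.25 ee [ 0.5525 -0.2187  0.0786] w 0.0135 F [1.8  0.15 5.04] M [-0.163 -0.302 -0.168]
xdir yaw 35.96 y [-4.e-04 -6.e-04 -1.e+00] q [ 0.295  0.941  0.056  1.564 -0.075  0.638  1.016]
```

apply_moves(commands=[[[0, 0, -2], [0, 0, 0], 1], [[0, 0, -2], [0, 0, 0], 1], [[0, 0, 0], [0, 0, 0], 1]])

```text
time_s: 9.55
ee_pos: [0.5525, -0.2188, 0.0786]
tool_rot: [-1.527, -0.437, 0.437]
contact_force: [1.2, -0.8, 5.7]
gripper_width: 0.0133
```

```bash
python3 -c "
from h import *
tool()"
```

```text
t 9.55 ee [ 0.5525 -0.2188  0.0786] w 0.0133 F [ 1.23 -0.84  5.74] M [-0.242 -0.187 -0.21 ]
xdir yaw 31.95 y [-4.e-04 -6.e-04 -1.e+00] q [ 0.287  0.942  0.074  1.565 -0.1    0.639  0.968]
```

apply_moves(commands=[[[0, 0, -2], [0, 0, 0], 1], [[0, 0, -2], [0, 0, 0], 1], [[0, 0, 0], [0, 0, 0], 1]])

```text
time_s: 9.85
ee_pos: [0.5525, -0.2188, 0.0786]
tool_rot: [-1.537, -0.382, 0.383]
contact_force: [0.6, -1.4, 6.1]
gripper_width: 0.0134
```

```bash
python3 -c "
from h import *
tool()"
```

```text
t 9.85 ee [ 0.5525 -0.2188  0.0786] w 0.0134 F [ 0.65 -1.36  6.11] M [-0.243 -0.204  0.109]
xdir yaw 27.97 y [-6.e-04 -7.e-04 -1.e+00] q [ 0.278  0.943  0.093  1.565 -0.125  0.639  0.921]
```

apply_moves(commands=[[[0, 0, -2], [0, 0, 0], 1], [[0, 0, -2], [0, 0, 0], 1], [[0, 0, -2], [0, 0, 0], 1], [[0, 0, 0], [0, 0, 0], 1]])

```text
time_s: 10.25
ee_pos: [0.5524, -0.2188, 0.0786]
tool_rot: [-1.55, -0.3, 0.301]
contact_force: [-0.3, -1.0, 6.1]
gripper_width: 0.0134
```

```bash
python3 -c "
from h import *
tool()"
```

```text
t 10.25 ee [ 0.5524 -0.2188  0.0786] w 0.0134 F [-0.31 -1.03  6.08] M [-0.255 -0.007 -0.09 ]
xdir yaw 21.96 y [-6.e-04 -6.e-04 -1.e+00] q [ 0.264  0.945  0.121  1.565 -0.163  0.641  0.849]
```

apply_moves(commands=[[[0, 0, -2], [0, 0, 0], 1], [[0, 0, -1.5], [0, 0, 0], 1], [[0, 0, 0], [0, 0, 0], 1]])

```text
time_s: 10.55
ee_pos: [0.5523, -0.2188, 0.0786]
tool_rot: [-1.556, -0.252, 0.254]
contact_force: [0.5, -0.4, 5.6]
gripper_width: 0.0129
```

```bash
python3 -c "
from h import *
tool()"
```

```text
t 10.55 ee [ 0.5523 -0.2188  0.0786] w 0.0129 F [ 0.45 -0.4   5.62] M [-0.383  0.093 -0.277]
xdir yaw 18.46 y [-8.e-04 -5.e-04 -1.e+00] q [ 0.257  0.946  0.137  1.566 -0.185  0.643  0.807]
```

apply_moves(commands=[[[0, 0, -1], [0, 0, 0], 1], [[0, 0, -1], [0, 0, 0], 1], [[0, 0, 0], [0, 0, 0], 1]])

```text
time_s: 10.85
ee_pos: [0.5523, -0.2188, 0.0786]
tool_rot: [-1.559, -0.225, 0.227]
contact_force: [-0.5, -1.3, 6.3]
gripper_width: 0.0138
```

```bash
python3 -c "
from h import *
tool()"
```

```text
t 10.85 ee [ 0.5523 -0.2188  0.0786] w 0.0138 F [-0.45 -1.35  6.3 ] M [-0.303  0.09  -0.081]
xdir yaw 16.49 y [-7.e-04 -6.e-04 -1.e+00] q [ 0.252  0.947  0.146  1.566 -0.197  0.643  0.784]
```

apply_moves(commands=[[[0, 0, -0.4], [0, 0, 0], 1], [[0, 0, 0], [0, 0, 0], 1], [[0, 0, 0], [0, 0, 0], 0.7], [[0, 0, 0], [0, 0, 0], 0.3], [[0, 0, 0], [0, 0, 0], 0], [[0, 0, 0], [0, 0, 0], 0], [[0, 0, 0], [0, 0, 0.03], 0], [[0, 0, 0], [0, 0, 0.03], 0], [[0, 0, 0], [0, 0, 0], 0]])

```text
time_s: 11.75
ee_pos: [0.554, -0.219, 0.1418]
tool_rot: [-1.562, -0.225, 0.219]
contact_force: [0.2, 0.2, -0.4]
gripper_width: 0.0855
```

```bash
python3 - <<'E'
from h import *
import cv2
tool(); m=camera_model("wrist"); im=get_image("wrist"); cv2.imwrite("pics/w5.png",im[:,:,::-1])
np.savez("w5.npz",**m)
p=pj(m,[.552,-.217,.09]); x,y=int(p[0])-40,int(p[1])-35; print(x,y)
a=cv2.resize(im[y:y+70,x:x+80,::-1],None,fx=8,fy=8,interpolation=cv2.INTER_CUBIC)
cv2.imwrite("pics/w5z.png",np.clip(a.astype(float)*1.8+10,0,255).astype(np.uint8))
E
```

```text
t 11.75 ee [ 0.554  -0.219   0.1418] w 0.0855 F [ 0.22  0.24 -0.42] M [ 0.022 -0.018  0.005]
xdir yaw 16.20 y [ 0.0043 -0.0018 -1.    ] q [ 0.24   0.856  0.171  1.522 -0.184  0.775  0.767]
241 189
```

View pics/w5z.png

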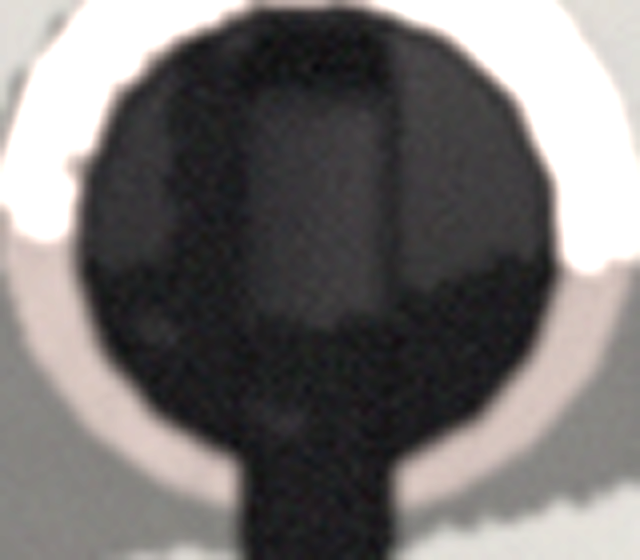

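View pics/w5.png

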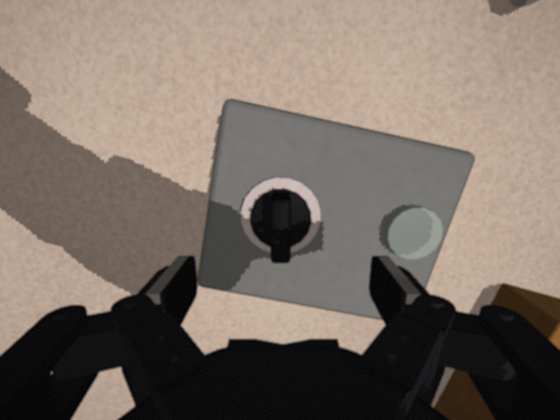

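apply_moves(commands=[[[0, 0, 0], [0, 0.005, 0.04], 0.3], [[0, 0, 0], [-0.004, 0.03, 0.04], 0.6], [[0, 0, 0], [-0.004, 0.045, 0.018], 1], [[0, 0, 0], [-0.004, 0.049, 0], 1], [[0, 0, 0], [-0.004, 0.049, 0], 1], [[0, 0, 0], [-0.004, 0.049, 0], 1], [[0, 0, 0], [-0.004, 0.049, 0], 1], [[0, 0, 0], [-0.004, 0.049, 0], 1], [[0, 0, 0], [-0.004, 0.049, 0], 1], [[0, 0, 0], [-0.004, 0.049, 0], 1]])

```text
time_s: 12.8
ee_pos: [0.516, 0.2065, 0.2356]
tool_rot: [-1.56, -0.221, 0.223]
contact_force: [1.5, -0.5, 0.4]
gripper_width: -0.0001
```

apply_moves(commands=[[[0, 0, 0], [-0.004, 0, 0], 1], [[0, 0, 0], [0, 0, 0], 1], [[0, 0, 0], [0, 0, 0], 1]])

```text
time_s: 13.1
ee_pos: [0.5129, 0.2035, 0.236]
tool_rot: [-1.56, -0.221, 0.222]
contact_force: [-0.1, -0.4, -0.1]
gripper_width: -0.0
```

```bash
python3 - <<'E'
from h import *
import cv2
tool(); m=camera_model("wrist"); im=get_image("wrist"); cv2.imwrite("pics/w6.png",im[:,:,::-1])
np.savez("w6.npz",**m)
print(pj(m,[.511,.227,.08]))
s=get_image("side");cv2.imwrite("pics/s6.png",cv2.resize(s[120:200,220:340,::-1],None,fx=6,fy=6,interpolation=cv2.INTER_CUBIC))
E
```

```text
t 13.10 ee [0.5129 0.2035 0.236 ] w -0.0000 F [-0.07 -0.44 -0.12] M [-0.015  0.001 -0.011]
xdir yaw 16.14 y [-6.e-04 -9.e-04 -1.e+00] q [-0.58   0.684  0.279  1.568 -0.219  0.921  0.054]
[288.06347934 174.55012771]
```

View pics/w6.png

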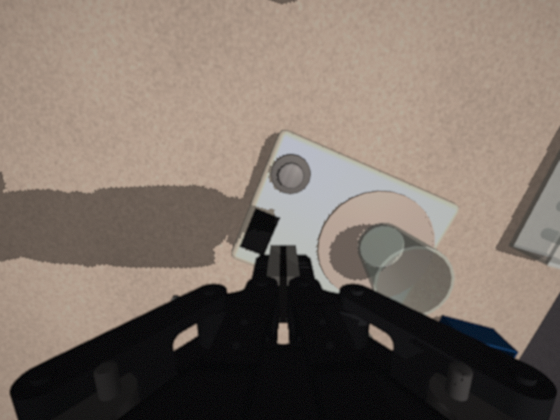

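View pics/s6.png

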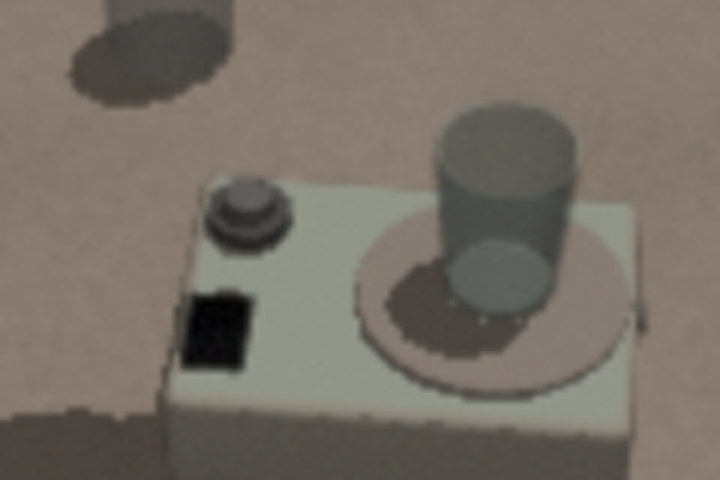

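```bash
python3 - <<'E'
from h import *
from scipy.optimize import least_squares
ms=[camera_model("top"),camera_model("side"),dict(np.load("w6.npz"))]
px=[(187,231.5),(261.5,152.7),(290.5,175)]
f=lambda X:np.concatenate([pj(m,X)-np.array(p) for m,p in zip(ms,px)])
r=least_squares(f,[.51,.227,.08]);print(r.x,r.fun)
for z in(.075,.08,.09):print(z,[bp(m,p,z).round(4) for m,p in zip(ms,px)])
E
```

```text
[0.5132609  0.2283846  0.08790496] [ 0.20915204 -0.4469505  -1.16769076  0.03018212  0.23908005 -0.01946988]
0.075 [array([0.5129, 0.2321, 0.075 ]), array([0.5162, 0.2427, 0.075 ]), array([0.5139, 0.2266, 0.075 ])]
0.08 [array([0.5126, 0.2309, 0.08  ]), array([0.5164, 0.2372, 0.08  ]), array([0.5136, 0.2273, 0.08  ])]
0.09 [array([0.512 , 0.2283, 0.09  ]), array([0.5167, 0.2262, 0.09  ]), array([0.5129, 0.2286, 0.09  ])]
```

apply_moves(commands=[[[0, 0, 0], [0, 0.0245, -0.02], 1], [[0, 0, 0], [0, 0, -0.04], 1], [[0, 0, 0], [0, 0, -0.04], 1], [[0, 0, 0], [0, 0, -0.032], 1], [[0, 0, 0], [0, 0, 0], 1], [[0, 0, 0], [0, 0, 0], 1]])

```text
time_s: 13.8
ee_pos: [0.5133, 0.2284, 0.1053]
tool_rot: [-1.56, -0.221, 0.221]
contact_force: [0.7, 0.6, 0.5]
gripper_width: -0.0002
```

```bash
python3 - <<'E'
from h import *
import cv2
tool(); m=camera_model("wrist"); im=get_image("wrist"); cv2.imwrite("pics/w7.png",im[:,:,::-1])
s=get_image("side");cv2.imwrite("pics/s7.png",cv2.resize(s[100:200,200:340,::-1],None,fx=5,fy=5,interpolation=cv2.INTER_CUBIC))
E
```

```text
t 13.80 ee [0.5133 0.2284 0.1053] w -0.0002 F [0.75 0.62 0.5 ] M [ 0.011 -0.011  0.033]
xdir yaw 16.14 y [ 2.e-04 -2.e-04 -1.e+00] q [-0.584  0.875  0.213  1.676 -0.282  0.621  0.067]
```

View pics/w7.png

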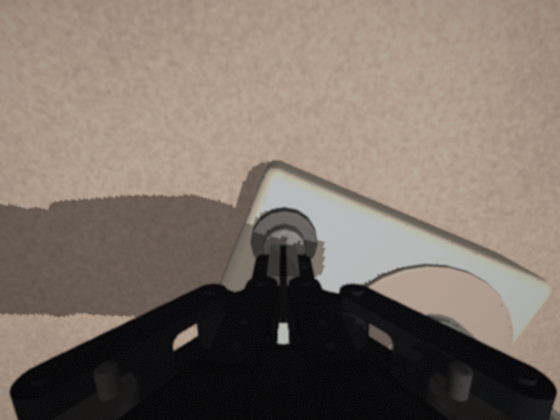

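View pics/s7.png

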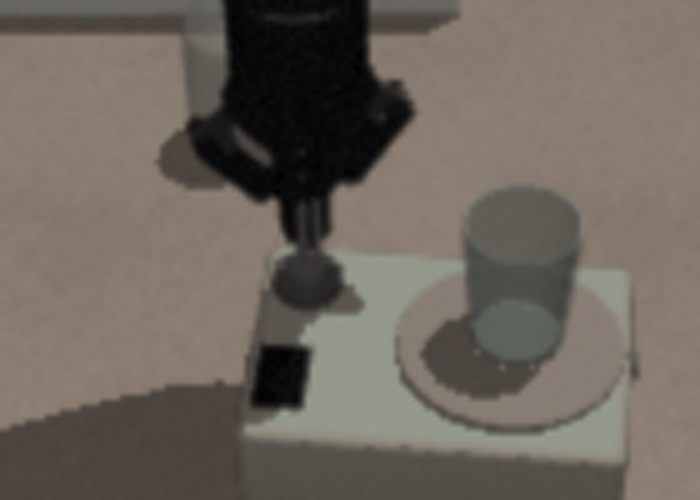

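apply_moves(commands=[[[0, 0, 0], [0, 0, -0.01], 1], [[0, 0, 0], [0, 0, -0.004], 1], [[0, 0, 0], [0, 0, 0], 1], [[0, 0, 0], [0, 0, 0], 1]])

```text
time_s: 14.3
ee_pos: [0.5129, 0.2291, 0.0906]
tool_rot: [-1.559, -0.222, 0.222]
contact_force: [-0.1, 0.3, 1.3]
gripper_width: 0.0001
```

apply_moves(commands=[[[0, 0, 0], [0, 0, -0.002], 1], [[0, 0, 0], [0, 0, -0.002], 1], [[0, 0, 0], [0, 0, 0], 1], [[0, 0, 0], [0, 0, 0], 1]])

```text
time_s: 14.7
ee_pos: [0.5128, 0.2291, 0.0865]
tool_rot: [-1.559, -0.222, 0.222]
contact_force: [1.4, 1.6, 4.2]
gripper_width: -0.0003
```

apply_moves(commands=[[[0, 0, 0], [0, 0, -0.002], 1], [[0, 0, 0], [0, 0, 0], 1], [[0, 0, 0], [0, 0, 0], 1]])

```text
time_s: 15.0
ee_pos: [0.513, 0.2292, 0.0857]
tool_rot: [-1.559, -0.223, 0.221]
contact_force: [-4.8, -0.4, 28.4]
gripper_width: -0.0002
```

apply_moves(commands=[[[0, 0, 0], [0, 0, 0.004], 1], [[0, 0, 0], [0, 0, 0.01], 1], [[0, 0, 0], [0, 0, 0.04], 1], [[0, 0, 0], [0, 0, 0.04], 1], [[0, 0, 0], [0, -0.02, 0.03], 1], [[0, 0, 0], [0, -0.03, 0], 1], [[0, 0, 0], [0, 0, 0], 1], [[0, 0, 0], [0, 0, 0], 1]])

```text
time_s: 15.8
ee_pos: [0.5126, 0.1788, 0.2087]
tool_rot: [-1.559, -0.221, 0.222]
contact_force: [0.2, 0.6, 0.6]
gripper_width: -0.0001
```

```bash
python3 - <<'E'
from h import *
import cv2
tool(); m=camera_model("wrist"); im=get_image("wrist"); 
b=get_image("top")
s=get_image("side");a=cv2.resize(s[100:200,200:340,::-1],None,fx=4,fy=4,interpolation=cv2.INTER_CUBIC)
t=get_image("side")[255:345,240:350,::-1]
cv2.imwrite("pics/f1.png",im[:,:,::-1]);cv2.imwrite("pics/f2.png",np.hstack([a[:360],cv2.resize(t,None,fx=2,fy=4)]))
cv2.imwrite("pics/f3.png",np.hstack([cv2.resize(b[160:260,310:410,::-1],None,fx=4,fy=4,interpolation=cv2.INTER_CUBIC),cv2.resize(cv2.imread("pics/top0.png")[160:260,310:410],None,fx=4,fy=4,interpolation=cv2.INTER_CUBIC)]))
E
```

```text
t 15.80 ee [0.5126 0.1788 0.2087] w -0.0001 F [0.19 0.6  0.62] M [ 0.051  0.074 -0.015]
xdir yaw 16.16 y [-4.e-04  1.e-04 -1.e+00] q [-0.532  0.703  0.261  1.641 -0.229  0.828  0.108]
```

View pics/f1.png

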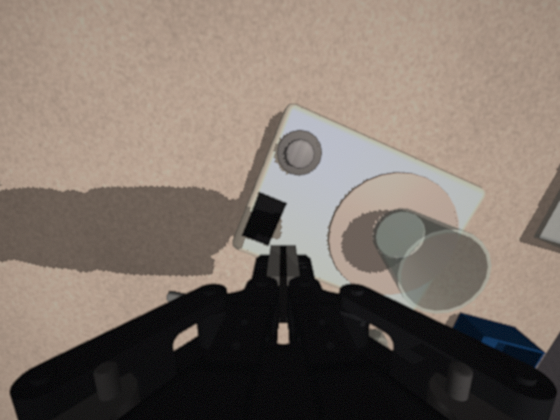

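View pics/f3.png

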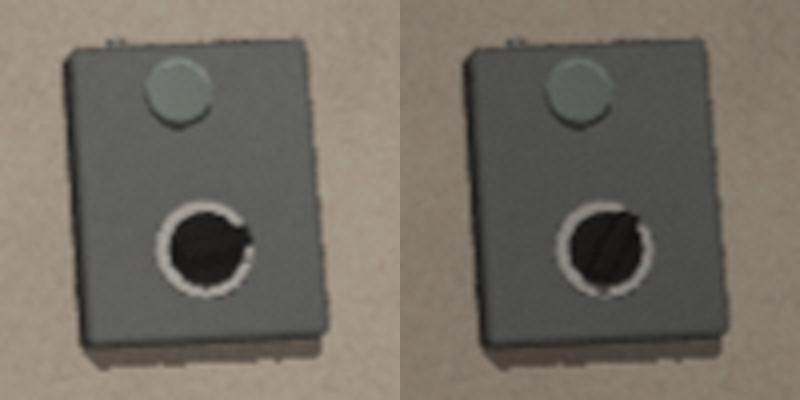

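View pics/f2.png

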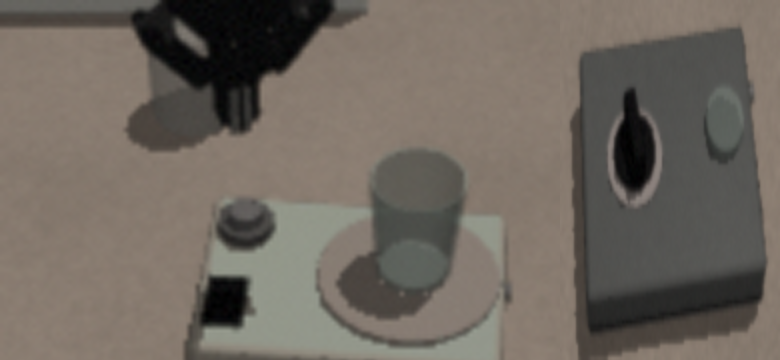

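```bash
python3 -c "
from workcell import *
print(finish_job())"
```

```text
the job is handed in; nothing more can be done
None
```

I set the selector to the fourth click from its stop, then pressed the start key fully down and let it come back up. I handed the job in at about 16 s of the 72 s limit. The hand-in gave no verdict.

- **Stop:** I turned the selector counter-clockwise by its bar in small steps. One click on, at a jaw angle of about 77°, the moment kept rising to 0.60 N m. A detent can give at most 0.4, so this was the end stop. It stayed below the 0.7 N m at which the collar may start to slip, and I backed off at once.
- **Four clicks:** Going clockwise, the moment showed rest positions at about 61°, 46°, 30.5° and 16°. That is about 61° from the stop, against the 60.7° expected for click four. After I let go, the wrist picture showed the bar still lined up with the jaws at 16.2°.
- **Start key:** I pressed it with the closed fingers. The force rose from about 1 N to 4 N over 4 mm, then jumped to 28 N where the key bottomed out. The last pictures show it up again.
- **Bystanders and arm:** The dish and beaker look unmoved in the last pictures. I did not check the vial, marker and two bottles one by one, but the arm stayed clear of them. It ended free of contact, with about 0.6 N on each axis, about the same as the sensor showed in free air.

No check failed. The one rough figure is the key's height: the three camera views put it at 88 mm, while contact suggested about 92 mm. I relied on the force when pressing.

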